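# Push the tube rack up its sloped stand

## Robot

A 6-joint arm with a two-finger parallel gripper is mounted at the origin on a cart in front of the work surface, level with it; the furniture and walls round the work are solid. World frame = base frame: x ahead of the robot, y to its left, z up, the work surface at z = 0. Lengths are in m, angles in degrees, forces in N, time in s.
With the tool pointing down it reaches from about 0.375 to 0.9 m from the base axis. Payload 3.1 kg.
Tool frame: the origin (TCP) lies between the finger pads; the fingertips stand 22 mm ahead of it and the grasp point (between the pads) lies 3 mm ahead of it (bot.tip_extent is the distance from the TCP to the fingertips, in m); y points along the fingers, z is the direction in which the jaws open and shut, and the axes are right-handed (so a half turn about y gives the same grasp; the last joint's range is limited). The gripper opens to 87 mm and grips with 3 to 60 N. Pads are 19 mm wide; open, the fingers measure 117 mm over their backs; the gripper's body (75 mm by 190 mm) begins 51 mm behind the grasp point.
Start: joints at [-78.237, 30.224, 82.088, -0, 67.689, -10.227], TCP at [0.234, -0.579, 0.245] pointing down, gripper open.
Joint ranges: [-176.69, 176.69], [-43.24, 126.21], [12.49, 139.97], [-82, 262], [0, 151.66], [-163.58, 163.58]. Speed limits (degrees/s): [159.86, 159.86, 180, 180, 180, 180].

## Interface

Orientations are given as a 3x3 rotation matrix whose columns are the frame's x, y, z axes.
In Python, from rig import bot, eyes, models gives the robot as it stands. The module is installed in compiled form; this text tells all that it offers.
- The arm moves only by the tool arm_command, never from a script. Its arguments are lists of equal length, an entry for each row: "translation": the shift along the tool's x, y, z each as a share of 0.08 m, from -1 to 1, a list of three; "rotation": the turn, a rotation vector about the tool's x, y, z each as a share of 60 degrees, from -1 to 1, a list of three; "grip": the closure, from -1 (fully open) to 1 (shut), so that 0 is half open. In form: {"translation": [[x, y, z], ...], "rotation": [[rx, ry, rz], ...], "grip": [grip, ...]}. A call has 1 to 5 rows; each row is the pose to reach, as a shift and turn from the pose commanded when the call began, along the tool's axes at that moment; what a row does not reach only later rows make up. A row lasts 1/10 s, in which the tool goes at most 50 mm and 8.59 degrees, less where a joint would pass 70% of its speed; a pose out of reach is approached as far as the arm can. A call with a number of a shift or a turn outside -1 to 1 is refused whole. A call with a gripper value outside its range is refused whole. The fingers move at their own pace and stop on an object; the grip force is fixed at half the most. Time passes only in rows, so rows that repeat a pose let the fingers close. It gives the time, the measured TCP pose, the force and the opening at its end, in the units of the state.
- bot.read_state(): the state, without advancing time (a new reading comes with each control period).
- eyes.capture(name): name is "side" or "top"; returns a dict with "image" (400x640x3 uint8, blue, green, red), "mtx" (3x3 intrinsics, pixels), "dist_coeffs" ([k1, k2, p1, p2, k3] as OpenCV has them; the pictures are not rectified), "rvec" (rotation vector, rad) and "tvec" (3), from world to camera coordinates, as OpenCV has them. Camera axes: x right, y down, z forward; pixel columns grow to the right and rows downward; lengths in m; the calibration is good to about 2 mm. A picture is of the moment at which its call begins. There is no depth.
- bot.hand_in(): hands the job in, once; it reports no verdict.
Trained networks look in the newest picture that a camera, given by its name, has taken for a name from the list of things; names that differ only in an ending like _2 or _b are one class to them, and where a whole thing is asked for, a point or a joint stands for the part that bears it (a point fixed in the world has none). Each returns a list of dicts, best first, with "conf" (0 to 1); they miss things now and then, are a little off and sometimes report something else, mostly with a low value. They report only what shows in the picture. A call takes as long as a camera call.
- models.recognise(camera, thing): "extent" ([left, top, right, bottom] as shares, 0 to 1, of the picture: columns of its width, rows of its height, round what is visible of it).
- models.spot_point(camera, thing): "point" ([column, row] as shares, 0 to 1, of the picture: columns of its width, rows of its height: a listed point, or the origin of a listed thing).
The state is a dict: "time_s": time; "joint_positions": joint angles; "qvel": joint speeds; "tau": joint torques, N m; "position": TCP position; "tcp_rot": TCP orientation; "force": force on the tool from outside, world axes, zero at the start; "moment": the same for the moment, N m; "opening": opening from 0.0 (shut) to 1.0 (fully open).
Only numpy, scipy, OpenCV 4.12 (cv2) and the standard library are available. Lean on these libraries where they do the work, as an engineer would, in place of code of your own. Each camera call takes 0.05 s, during which the arm holds its last target. There are 200 camera calls.

## Task

Push the deep tube rack up the sloping rack stand until it rests squarely against the stop at the top, so that the tubes are tilted for the person at the bench, and leave it there. Slide it, do not lift it, and leave the shallow rack and the amber bottle where they stand.

Things in the scene. Friction and masses are not known exactly. Their poses are not given: they have to be found in the camera images.
- deep_rack: Blue tube rack 92 (x) by 138 (y) by 40 mm high (z), 4 by 6 holes, three tubes standing 6 mm above its top, 0.11-0.23 kg. Origin: centre of underside. Starts on the bench between the stand's guides, x pointing up the ramp, front 2-40 mm short of it. Push its long rear face (x=-46 mm), hollow but for the top plate's edge 37-40 mm up; a fingertip may be lower. Friction holds it on the ramp.
- rack_stand: Fixed aluminium ramp, grey guides, grey top stop. Origin: bench level, centre line; x level, up the ramp, y left. Ramp starts flush at x=-40 mm, climbs 8 deg to the stop's foot at x=77, z=16; stop 34 high. Guides 14 high, 150 apart, from x=-118 to the stop. Rack home: its origin at x=31, y=0 (+-6), z=10, upper rear edge at x=-20, z=43.
- shallow_rack: a bystander: low clear white tube rack, 84 by 126 by 22 mm, empty. Origin: centre of its underside.
- amber_bottle: a bystander: brown screw-cap bottle, 54 mm across, 115 mm high. Origin: centre of its underside.

How it is judged:
By the outcome, as a careful person would: the job done as asked, in the order asked, and still so for the second after the job is handed in, with the robot touching nothing.
It also fails if it takes over 29 s, if anything falls off the work surface, if the arm or the gripper's body presses on something with over 40 N, if the wrist force passes 120 N, or if a joint passes its speed limit or range.

## Working session

There is one attempt and no reset: what is moved stays moved. The work goes in short steps, Python scripts to look and compute and a tool call to move; the robot and the scene stay as the last step left them, time stands still between calls to the robot, and variables do not carry over. Pictures are saved under pics/ and viewed, about 8 in all and at most 12, crops included, and the job is handed in when it is done.

Besides the shell and the picture viewer there is one more tool, called as name(argument=value, ...) on one line, values as JSON. arm_command: Moves the arm, as the interface text tells. Shift numbers are shares of 0.08 m and turn numbers shares of 60 degrees, none past 1 either way. Its arguments: {"type":"object","properties":{"translation":{"type":"array"},"rotation":{"type":"array"},"grip":{"type":"array"}},"required":["translation","rotation","grip"]}

```bash
mkdir -p pics
cat > h.py <<'E'
import numpy as np,cv2
from rig import bot,eyes,models
def ray(c,px):
    R=cv2.Rodrigues(np.array(c['rvec'],float))[0];t=np.array(c['tvec'],float).ravel()
    u=cv2.undistortPoints(np.array([[px]],float),np.array(c['mtx']),np.array(c['dist_coeffs'])).ravel()
    return -R.T@t, R.T@np.array([u[0],u[1],1])
def onz(c,px,z):
    o,d=ray(c,px);return o+d*(z-o[2])/d[2]
def proj(c,P):
    return cv2.projectPoints(np.array(P,float).reshape(-1,1,3),np.array(c['rvec'],float),np.array(c['tvec'],float),np.array(c['mtx']),np.array(c['dist_coeffs']))[0].reshape(-1,2)
E
python3 - <<'E'
from h import *
s=bot.read_state();print(s['time_s'],s['position'],np.round(s['tcp_rot'],3).tolist(),s['opening'],bot.tip_extent)
for n in('top','side'):
    c=eyes.capture(n);cv2.imwrite(f'pics/{n}0.png',c['image'])
    print(n,ray(c,(320,200)))
    for k in('deep_rack','rack_stand','shallow_rack','amber_bottle'):
        for d in models.spot_point(n,k)[:2]:
            p=np.array(d['point'])*[640,400];print(k,round(d['conf'],2),p.round(1),onz(c,p,0).round(4))
print(bot.read_state()['time_s'])
E
```

```text
0.0 [ 0.23390565 -0.57882964  0.24357217] [[-0.927, -0.0, 0.374], [-0.374, 0.002, -0.927], [-0.0, -1.0, -0.002]] 1.0023936794283135 0.022
top (array([0.45834084, 0.07551027, 1.13365292]), array([ 0.10317891,  0.00234132, -0.9946811 ]))
deep_rack 0.6 [322.9 209. ] [0.5512 0.0704 0.    ]
rack_stand 0.78 [345.7 170.8] [0.6565 0.0067 0.    ]
shallow_rack 0.83 [423.3 165.3] [ 0.6704 -0.2074  0.    ]
amber_bottle 0.62 [220.3 257.8] [0.4212 0.3473 0.    ]
side (array([0.47410119, 0.88836137, 0.74928917]), array([ 0.06902458, -0.76552998, -0.63974666]))
deep_rack 0.87 [319.5 216.5] [0.5505 0.0591 0.    ]
rack_stand 0.69 [285.8 201.4] [0.6473 0.005  0.    ]
shallow_rack 0.86 [288.6 152.9] [ 0.6735 -0.2316  0.    ]
amber_bottle 0.72 [364.5 305.4] [0.4317 0.3309 0.    ]
amber_bottle 0.33 [287.7 157.8] [ 0.6724 -0.2044  0.    ]
0.5
```

View pics/top0.png

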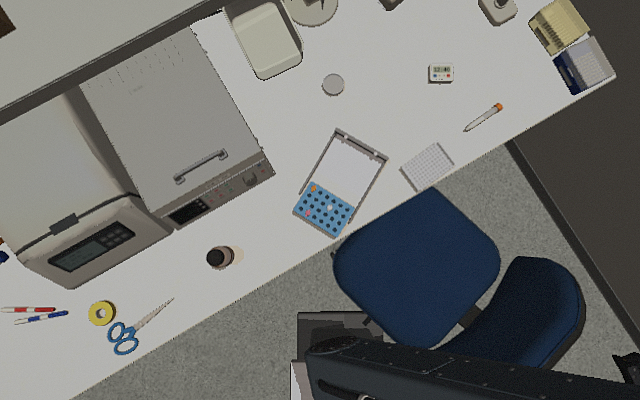

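View pics/side0.png

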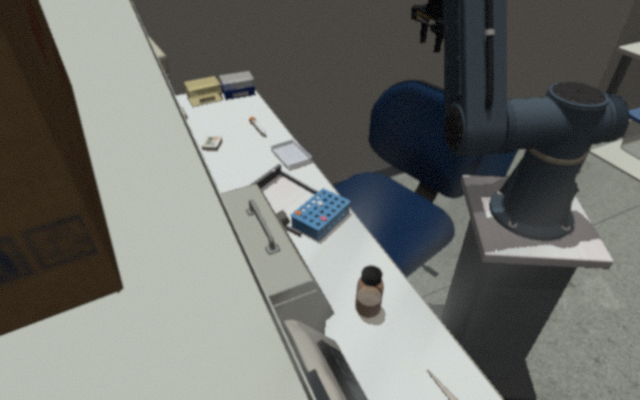

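The top view shows the blue rack at about (323, 209) between the guides. The stand runs up and to the right to its stop at about (360, 143), with the shallow rack at (427, 167) and the bottle at (220, 258). The side view agrees. Next I'll fit the stand and rack outlines.

```bash
cat > fit.py <<'E'
from h import *
from scipy.optimize import least_squares
def T(x,y,yaw,P):
    a=np.radians(yaw);P=np.array(P,float);return np.c_[x+P[:,0]*np.cos(a)-P[:,1]*np.sin(a),y+P[:,0]*np.sin(a)+P[:,1]*np.cos(a),P[:,2]]
RK=[[a,b,.040] for a,b in((.046,.069),(.046,-.069),(-.046,-.069),(-.046,.069))]
def blue(c):
    h=cv2.cvtColor(c['image'],cv2.COLOR_BGR2HSV)
    m=cv2.inRange(h,(95,90,70),(115,255,255));m[:120]=0;m[260:]=0;m[:,:270]=0;m[:,400:]=0
    m=cv2.morphologyEx(m,cv2.MORPH_CLOSE,np.ones((7,7)))
    n,l,st,_=cv2.connectedComponentsWithStats(m);i=1+np.argmax(st[1:,4]);return (l==i).astype(np.uint8)
E
python3 - <<'E'
from fit import *
c=eyes.capture('top');m=blue(c)
ct=max(cv2.findContours(m,0,2)[0],key=cv2.contourArea)
box=cv2.boxPoints(cv2.minAreaRect(ct));w=np.array([onz(c,p,.04) for p in box]);print(w.round(4).tolist())
print('sides',[round(float(np.linalg.norm(w[i]-w[i-1])),4) for i in range(4)],'centre',w.mean(0))
rx,ry=.551,.066
im=c['image'][120:260,265:405];im=cv2.resize(im,None,fx=4,fy=4,interpolation=cv2.INTER_CUBIC)
def dr(P,col):
    q=((proj(c,P)-[265,120]+.5)*4).astype(np.int32);cv2.polylines(im,[q.reshape(-1,1,2)],True,col,1)
yaw=-31
for Y,col in((-30,(0,0,255)),):
    dr(T(.652,.006,Y,[[-.118,.075,.014],[.077,.075,.030],[.077,-.075,.030],[-.118,-.075,.014]]),col)
    dr(T(.652,.006,Y,[[.077,.075,.05],[.077,-.075,.05]]),(0,255,0))
cv2.polylines(im,[((box-[265,120]+.5)*4).astype(np.int32).reshape(-1,1,2)],True,(0,255,255),1)
cv2.imwrite('pics/c1.png',im)
E
```

```text
[[0.5454, 0.1502, 0.04], [0.623, 0.1022, 0.04], [0.5501, -0.0129, 0.04], [0.4736, 0.0356, 0.04]]
sides [0.1352, 0.0912, 0.1362, 0.0906] centre [0.54802064 0.06878968 0.04      ]
```

View pics/c1.png

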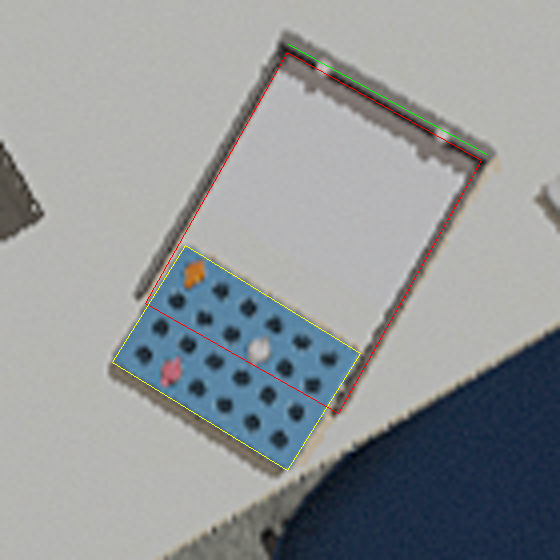

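The rack is 91 x 136 mm as measured, centred at (0.548, 0.069) with yaw of about -32°. That agrees with the stand at (0.652, 0.006), yaw of about -31°, and the rack front about 36 mm short of the ramp. I'll move high to a point behind the rack, then turn so the open fingers span its rear face.

arm_command(translation=[[-0.29,0,-0.33],[-0.57,0,-0.66],[-0.86,0,-0.98]], rotation=[[0,0,0],[0,0,0],[0,0,0]], grip=[-1,-1,-1])

```text
time_s: 0.85
position: [0.2686, -0.48, 0.2445]
tcp_rot: [[-0.928, 0.0, 0.374], [-0.374, 0.0, -0.928], [-0.0, -1.0, -0.0]]
force: [-0.0, -0.3, -0.7]
opening: 0.998
```

Works as expected, and pure translations don't depend on order, so I'll send several.

arm_command(translation=[[-0.29,0,-0.33],[-0.57,0,-0.66],[-0.86,0,-0.98]], rotation=[[0,0,0],[0,0,0],[0,0,0]], grip=[-1,-1,-1])

```text
time_s: 1.15
position: [0.3032, -0.3813, 0.2447]
tcp_rot: [[-0.927, 0.0, 0.374], [-0.374, -0.0, -0.927], [-0.0, -1.0, 0.0]]
force: [0.7, -0.9, 0.0]
opening: 1.006
```

arm_command(translation=[[-0.29,0,-0.33],[-0.57,0,-0.66],[-0.86,0,-0.98]], rotation=[[0,0,0],[0,0,0],[0,0,0]], grip=[-1,-1,-1])

```text
time_s: 1.45
position: [0.3376, -0.2829, 0.2448]
tcp_rot: [[-0.927, 0.0, 0.374], [-0.374, -0.0, -0.927], [-0.0, -1.0, 0.001]]
force: [1.1, -0.7, -0.3]
opening: 1.001
```

arm_command(translation=[[-0.29,0,-0.33],[-0.57,0,-0.66],[-0.86,0,-0.98]], rotation=[[0,0,0],[0,0,0],[0,0,0]], grip=[-1,-1,-1])

```text
time_s: 1.75
position: [0.3721, -0.1844, 0.2448]
tcp_rot: [[-0.927, 0.001, 0.374], [-0.374, -0.0, -0.927], [-0.0, -1.0, 0.001]]
force: [0.1, 0.7, -0.0]
opening: 0.999
```

arm_command(translation=[[-0.29,0,-0.33],[-0.57,0,-0.66],[-0.86,0,-0.98]], rotation=[[0,0,0],[0,0,0],[0,0,0]], grip=[-1,-1,-1])

```text
time_s: 2.05
position: [0.4066, -0.0859, 0.2449]
tcp_rot: [[-0.927, 0.001, 0.374], [-0.374, -0.0, -0.927], [-0.001, -1.0, 0.001]]
force: [0.1, -0.4, -0.5]
opening: 1.002
```

arm_command(translation=[[-0.29,0,-0.33],[-0.57,0,-0.66],[-0.86,0,-0.98]], rotation=[[0,0,0],[0,0,0],[0,0,0]], grip=[-1,-1,-1])

```text
time_s: 2.35
position: [0.441, 0.0127, 0.2448]
tcp_rot: [[-0.927, 0.001, 0.375], [-0.375, -0.0, -0.927], [-0.001, -1.0, 0.0]]
force: [0.3, -0.6, 0.4]
opening: 0.998
```

arm_command(translation=[[-0.29,0,-0.33],[-0.57,0,-0.66],[-0.86,0,-0.98]], rotation=[[0,0,0],[0,0,0],[0,0,0]], grip=[-1,-1,-1])

```text
time_s: 2.65
position: [0.4754, 0.1112, 0.2448]
tcp_rot: [[-0.927, 0.001, 0.375], [-0.375, -0.0, -0.927], [-0.0, -1.0, 0.0]]
force: [-0.3, -0.9, 0.3]
opening: 1.0
```

arm_command(translation=[[0,0.11,0],[0,0.22,0],[0,0.34,0],[0,0.45,0],[0,0.56,0]], rotation=[[0,-0.141,0],[0,-0.282,0],[0,-0.423,0],[0,-0.564,0],[0,-0.705,0]], grip=[-1,-1,-1,-1,-1])

```text
time_s: 3.15
position: [0.4753, 0.1098, 0.1996]
tcp_rot: [[-0.428, 0.001, 0.904], [-0.904, -0.0, -0.428], [-0.0, -1.0, 0.001]]
force: [-0.4, 0.7, 0.7]
opening: 0.997
```

arm_command(translation=[[0,0.11,0],[0,0.22,0],[0,0.34,0],[0,0.45,0],[0,0.56,0]], rotation=[[0,-0.141,0],[0,-0.282,0],[0,-0.423,0],[0,-0.564,0],[0,-0.705,0]], grip=[-1,-1,-1,-1,-1])

```text
time_s: 3.65
position: [0.4754, 0.1097, 0.1548]
tcp_rot: [[0.291, 0.001, 0.957], [-0.957, 0.0, 0.291], [0.0, -1.0, 0.001]]
force: [-0.3, 0.4, -0.7]
opening: 0.998
```

arm_command(translation=[[0,0.11,0],[0,0.22,0],[0,0.34,0],[0,0.45,0],[0,0.56,0]], rotation=[[0,-0.141,0],[0,-0.282,0],[0,-0.423,0],[0,-0.564,0],[0,-0.705,0]], grip=[-1,-1,-1,-1,-1])

```text
time_s: 4.15
position: [0.4755, 0.1097, 0.11]
tcp_rot: [[0.859, 0.001, 0.511], [-0.511, 0.0, 0.859], [0.001, -1.0, 0.0]]
force: [-0.5, -0.7, 0.2]
opening: 1.001
```

```bash
cat > look.py <<'E'
import sys;from h import *
s=bot.read_state();print(s['time_s'],np.round(s['position'],4),np.round(s['tcp_rot'],3).tolist(),np.round(s['joint_positions'],1),np.round(s['force'],1))
a=cv2.resize(eyes.capture('top')['image'][120:270,250:410],None,fx=2.5,fy=2.5,interpolation=2)
b=cv2.resize(eyes.capture('side')['image'][130:280,230:390],None,fx=2.5,fy=2.5,interpolation=2)
cv2.imwrite(f'pics/{sys.argv[1]}.png',np.hstack([a,b]))
E
python3 look.py d1
```

```text
4.15 [0.4755 0.1097 0.11  ] [[0.859, 0.001, 0.511], [-0.511, 0.0, 0.859], [0.001, -1.0, 0.0]] [ -0.2  32.6 108.3   0.   39.  -59.4] [-0.5 -0.7  0.2]
```

View pics/d1.png

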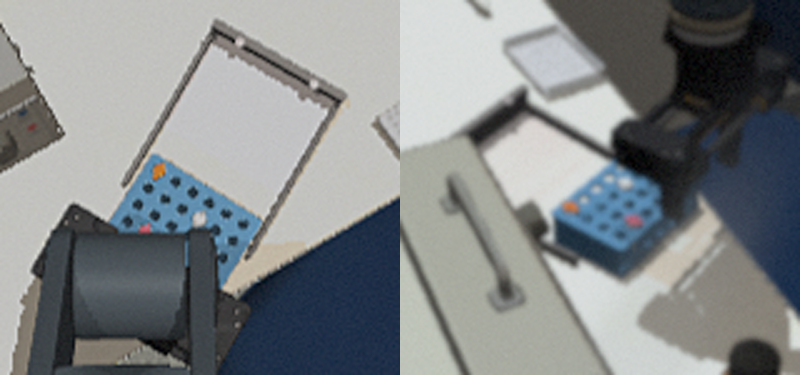

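The gripper is behind the rack, spanning its rear face, and clear of the guides. I'll lower the fingertips to 25 mm and start pushing along tool x, which points up the ramp.

arm_command(translation=[[0,0.26,0],[0,0.52,0],[0,0.78,0],[0,0.78,0]], rotation=[[0,0,0],[0,0,0],[0,0,0],[0,0,0]], grip=[-1,-1,-1,-1])

```text
time_s: 4.65
position: [0.4742, 0.1097, 0.0464]
tcp_rot: [[0.855, -0.004, 0.519], [-0.519, 0.0, 0.855], [-0.003, -1.0, -0.002]]
force: [-0.0, -0.3, 0.5]
opening: 0.999
```

arm_command(translation=[[0.15,0,0],[0.3,0,0],[0.45,0,0],[0.6,0,0],[0.75,0,0]], rotation=[[0,0,0],[0,0,0],[0,0,0],[0,0,0],[0,0,0]], grip=[-1,-1,-1,-1,-1])

```text
time_s: 5.15
position: [0.5278, 0.078, 0.0484]
tcp_rot: [[0.856, 0.001, 0.517], [-0.517, 0.0, 0.856], [0.001, -1.0, 0.001]]
force: [-0.3, 0.3, 1.0]
opening: 1.001
```

```bash
python3 look.py d2
```

```text
5.15 [0.5278 0.078  0.0484] [[0.856, 0.001, 0.517], [-0.517, 0.0, 0.856], [0.001, -1.0, 0.001]] [ -3.6  41.2 103.3   0.   35.5 -62.5] [-0.3  0.3  1. ]
```

View pics/d2.png

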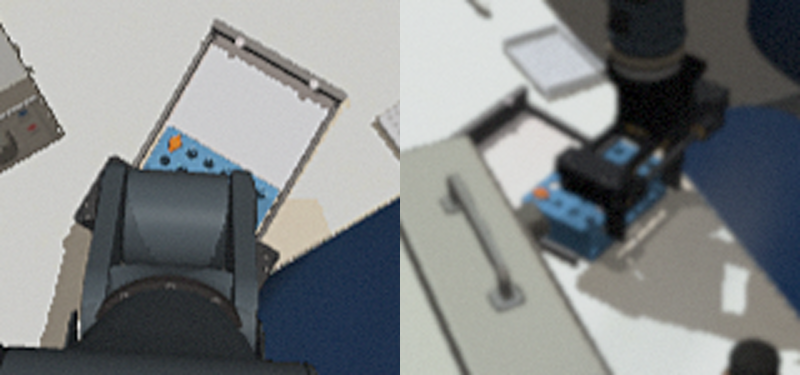

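The rack slid forward squarely, with its front now entering the ramp. I have about 113 mm of push left.

arm_command(translation=[[0.15,0,0],[0.3,0,0],[0.45,0,0],[0.6,0,0],[0.75,0,0]], rotation=[[0,0,0],[0,0,0],[0,0,0],[0,0,0],[0,0,0]], grip=[-1,-1,-1,-1,-1])

```text
time_s: 5.75
position: [0.5789, 0.0471, 0.0476]
tcp_rot: [[0.856, 0.0, 0.517], [-0.517, -0.0, 0.856], [0.0, -1.0, 0.0]]
force: [-0.5, 0.5, -0.2]
opening: 0.997
```

arm_command(translation=[[0.1,0,0],[0.2,0,0],[0.3,0,0],[0.4,0,0]], rotation=[[0,0,0],[0,0,0],[0,0,0],[0,0,0]], grip=[-1,-1,-1,-1])

```text
time_s: 6.15
position: [0.6054, 0.031, 0.0477]
tcp_rot: [[0.856, -0.001, 0.517], [-0.517, 0.0, 0.856], [-0.001, -1.0, -0.0]]
force: [-1.5, 0.2, 0.0]
opening: 1.0
```

```bash
python3 look.py d3
```

```text
6.15 [0.6054 0.031  0.0477] [[0.856, -0.001, 0.517], [-0.517, 0.0, 0.856], [-0.001, -1.0, -0.0]] [ -7.6  44.3  92.4   0.   43.3 -66.5] [-1.5  0.2  0. ]
```

View pics/d3.png

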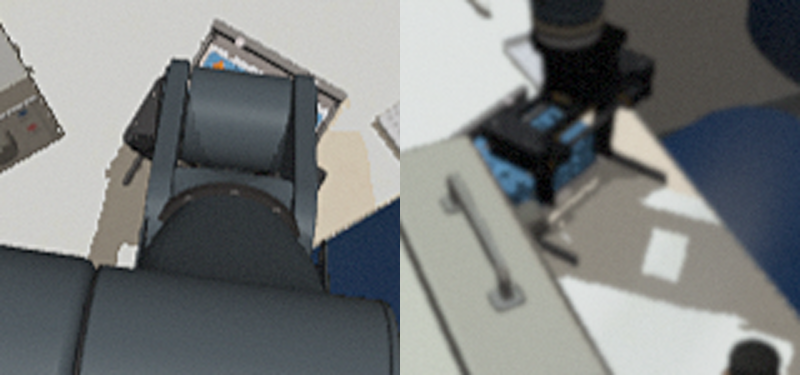

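The rack is near the stop with a gap of roughly 20 mm left. I'll ease it in and watch the force.

arm_command(translation=[[0.05,0,0],[0.1,0,0],[0.15,0,0],[0.2,0,0]], rotation=[[0,0,0],[0,0,0],[0,0,0],[0,0,0]], grip=[-1,-1,-1,-1])

```text
time_s: 6.65
position: [0.6189, 0.023, 0.0478]
tcp_rot: [[0.856, -0.001, 0.517], [-0.517, 0.0, 0.856], [-0.001, -1.0, -0.0]]
force: [-0.9, 0.5, 1.4]
opening: 0.998
```

arm_command(translation=[[0.025,0,0],[0.05,0,0]], rotation=[[0,0,0],[0,0,0]], grip=[-1,-1])

```text
time_s: 6.85
position: [0.6224, 0.0208, 0.0478]
tcp_rot: [[0.856, -0.0, 0.517], [-0.517, 0.0, 0.856], [-0.0, -1.0, -0.0]]
force: [-2.3, 2.1, 1.1]
opening: 0.998
```

arm_command(translation=[[0.02,0,0],[0.03,0,0]], rotation=[[0,0,0],[0,0,0]], grip=[-1,-1])

```text
time_s: 7.05
position: [0.6242, 0.0197, 0.0477]
tcp_rot: [[0.856, -0.001, 0.517], [-0.517, 0.0, 0.856], [-0.001, -1.0, -0.0]]
force: [-1.7, 2.1, 1.6]
opening: 0.999
```

arm_command(translation=[[0.02,0,0],[0.03,0,0]], rotation=[[0,0,0],[0,0,0]], grip=[-1,-1])

```text
time_s: 7.25
position: [0.6245, 0.0193, 0.0476]
tcp_rot: [[0.856, -0.005, 0.516], [-0.516, 0.002, 0.856], [-0.005, -1.0, -0.001]]
force: [-5.2, 3.5, 4.6]
opening: 1.001
```

arm_command(translation=[[0.01,0,0],[0.02,0,0]], rotation=[[0,0,0],[0,0,0]], grip=[-1,-1])

```text
time_s: 7.45
position: [0.6246, 0.0191, 0.0476]
tcp_rot: [[0.856, -0.007, 0.516], [-0.516, 0.002, 0.856], [-0.008, -1.0, -0.002]]
force: [-7.6, 5.0, 6.6]
opening: 0.994
```

The force jumped from 2.7 N to 9 N with no further travel, so the rack is against the stop. I'll back straight off, raise, and look.

arm_command(translation=[[-0.1,0,0],[-0.4,0,0],[-0.8,0,0],[-1,0,0]], rotation=[[0,0,0],[0,0,0],[0,0,0],[0,0,0]], grip=[-1,-1,-1,-1])

```text
time_s: 7.85
position: [0.5575, 0.0596, 0.0476]
tcp_rot: [[0.856, -0.001, 0.516], [-0.516, -0.0, 0.856], [-0.001, -1.0, -0.0]]
force: [-0.4, 0.7, 0.5]
opening: 0.997
```

arm_command(translation=[[-0.3,-0.3,0],[-0.6,-0.6,0],[-0.9,-0.9,0],[-1,-1,0]], rotation=[[0,0,0],[0,0,0],[0,0,0],[0,0,0]], grip=[-1,-1,-1,-1])

```text
time_s: 8.25
position: [0.4903, 0.101, 0.1295]
tcp_rot: [[0.857, 0.003, 0.516], [-0.516, -0.0, 0.857], [0.003, -1.0, 0.001]]
force: [-0.3, -0.1, -0.6]
opening: 0.996
```

```bash
python3 look.py d4
python3 - <<'E'
from fit import *
c=eyes.capture('top');m=blue(c)
ct=max(cv2.findContours(m,0,2)[0],key=cv2.contourArea)
box=cv2.boxPoints(cv2.minAreaRect(ct));w=np.array([onz(c,p,.05) for p in box]);print(w.round(4).tolist())
ctr=w.mean(0);d=ctr[:2]-[.652,.006];a=np.radians(-31)
print('sides',[round(float(np.linalg.norm(w[i]-w[i-1])),4) for i in range(4)],'centre',ctr,'in stand',d@[np.cos(a),np.sin(a)],d@[-np.sin(a),np.cos(a)])
for n in('top','side'):
    eyes.capture(n)
    for k in('shallow_rack','amber_bottle'):print(n,k,[(np.array(x['point'])*[640,400]).round(1) for x in models.spot_point(n,k)[:1]])
E
```

```text
8.25 [0.4903 0.101  0.1295] [[0.857, 0.003, 0.516], [-0.516, -0.0, 0.857], [0.003, -1.0, 0.001]] [ -1.2  31.1 105.9  -0.   42.8 -60.1] [-0.3 -0.1 -0.6]
[[0.6699, 0.0747, 0.05], [0.7508, 0.0281, 0.05], [0.6801, -0.0899, 0.05], [0.6003, -0.0427, 0.05]]
sides [0.1366, 0.0933, 0.1376, 0.0927] centre [ 0.67527324 -0.0074645   0.05      ] in stand 0.026883784062189654 0.00044527748865848087
top shallow_rack [array([429.3, 166.3])]
top amber_bottle [array([221.4, 254.2])]
side shallow_rack [array([290.5, 153.8])]
side amber_bottle [array([366.3, 305.6])]
```

View pics/d4.png

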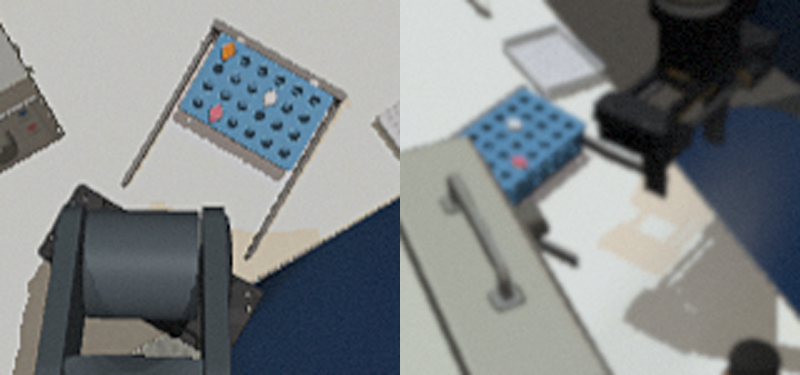

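The top crop shows the rack flush against the stop, along the line from (215, 35) to (340, 97), and centred between the guides. The side crop shows it lying flat on the ramp with the gripper clear. In the stand frame its top centre is at (26.9, 0.4) mm, against about (25.4, 0) expected.

```bash
python3 -c "
from rig import bot
print(bot.hand_in(),bot.read_state()['time_s'])"
```

```text
the job is handed in; nothing more can be done
the job is handed in; nothing more can be done
```

I pushed the deep rack up the ramp with both open fingertips on its rear face until it met the stop, then backed off and handed in at about 8.5 s.

- **Contact with the stop:** the push force rose from about 3 N to 9–10 N with no further travel.
- **Final position:** the last picture shows the rack flush with the stop, with its top centre at (26.9, 0.4) mm in the stand frame. About (25.4, 0) was expected. Its yaw is -30.9°, against about -31° for the stand, which I estimated by eye from an overlay.
- **Bystanders:** the arm never went near the shallow rack or the bottle. The network's points for them agree with the first ones to within 2 px in the side view. In the top view they differ by 4–6 px, which I put down to network scatter, and I did not check the bottle in a picture again.
- **Not measured:** I judged that the rack lies flat on the ramp from the side view only.

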